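Press the barometer's bezel home and tap its glass

ROBOT

A 6-joint arm with a two-finger parallel gripper is mounted at the origin on the work surface. World frame = base frame: x ahead of the robot, y to its left, z up, the work surface at z = 0. Lengths are in m, angles in rad, forces in N, time in s.
With the tool pointing down it reaches from about 0.275 to 1 m from the base axis. Payload 8.4 kg.
Tool frame: the origin (TCP) lies midway between the tips of the shut fingers; the grasp point (between the pads) lies 19 mm behind it; z points along the fingers, y is the line along which they close (so a half turn about z gives the same grasp; the last joint's range is limited). The gripper opens to 85 mm and grips with 20 to 120 N. Pads are 22 mm wide; open, the fingers measure 114 mm over their backs; the gripper's body (76 mm by 85 mm) begins 54 mm behind the grasp point. The pads swing forward as they close: fully open they stand 13 mm farther back than shut.
Start: joints at [-1.291, 0.353, 1.633, -0, 1.155, -0.002], TCP at [0.174, -0.6, 0.231] pointing down, gripper open.
Joint ranges: [-2.63, 2.63], [-0.92, 2.1], [0.06, 2.66], [-1.3, 4.44], [0, 2.69], [-3.02, 3.02]. Speed limits (rad/s): [2.22, 2.22, 2.79, 3.14, 3.14, 3.14].

INTERFACE

Orientations are given as a rotation vector (axis times angle).
In Python, from cell import robot, imaging, job gives the robot as it stands.
- The arm moves only by the shell command python3 -m inch 'ROWS' [OPENING] [FORCE]. ROWS is JSON, a list of rows, each a list of 4 numbers: the shift along the tool's x, y, z in cm, then the turn about the tool's z in rad. In form: [[dx, dy, dz, roll], ...]. A call has 1 to 8 rows; each row is the pose to reach, as a shift and turn from the pose commanded when the call began, along the tool's axes at that moment; what a row does not reach only later rows make up. A row lasts 1/10 s, in which the tool goes at most 50 mm and 8.59 degrees, less where a joint would pass 70% of its speed; a pose out of reach is approached as far as the arm can. A call with a gripper value outside its range is refused whole. OPENING is the closure in counts, from 0 (fully open) to 255 (shut), set as the call begins (- or left out, the last holds). The fingers move at their own pace and stop on an object; FORCE is the grip in N (left out, the last holds). Time passes only in rows, so rows that repeat a pose let the fingers close. It gives the time, the measured TCP pose, the force, the opening and the grip force at its end, in the units of the state.
- robot.get_obs(): the state, without advancing time (a new reading comes with each control period).
- imaging.snapshot(name): name is "scene" or "top"; returns (picture, depth): 420x560x3 uint8, red, green, blue; 420x560 float32, m along the optical axis (not along the pixel's ray), 0 where there is no reading.
- imaging.camera_info(name): a dict with "vertical_fov" (degrees; the focal length in pixels is half the picture's height over the tangent of half this angle, whatever the lens; pixels are square), "cx", "cy" (the principal point, pixels), "T" (4x4, takes a point from camera to world coordinates). Camera axes: x right, y up, looking along -z (the intrinsics and any distortion apply to the point x, -y, -z); pixel columns grow to the right and rows downward; lengths in m; the calibration is good to about 2 mm. A picture is of the moment at which its call begins. camera_info takes no time and is no camera call.
- job.sign_off(): hands the job in; it is judged then, once.
The state is a dict: "clock": time; "q": joint angles; "joint_vel": joint speeds; "effort": joint torques, N m; "tcp_pos": TCP position; "tool_rot": TCP orientation; "wrist_force": force on the tool from outside, world axes, zero at the start; "moment": the same for the moment, N m; "gripper_width": opening from 0.0 (shut) to 1.0 (fully open); "grip_force": force on a finger pad.
Only numpy, scipy, OpenCV 4.12 (cv2) and the standard library are available. Lean on these libraries where they do the work, as an engineer would, in place of code of your own. Each camera call takes 0.05 s, during which the arm holds its last target. There are 200 camera calls.

TASK

The brass bezel of the aneroid barometer on the turntable still stands proud of its case: with the fingertips, press its three ears fully home one after the other, first the one at the hanging ring, then on round clockwise as seen from above, keeping off the glass. When all three are home, give the glass a light tap to settle the needle, and leave the instrument clear. Press gently, and do not lift or shift the barometer or disturb the pieces around it.

Things in the scene. Friction and masses are not known exactly. Their poses are not given: they have to be found in the camera images.
- turntable: varnished elm turntable, locked, 400 mm across; origin under its centre on the slab, z up; its top is 40 mm above the origin
- barometer: round brass aneroid barometer, loose, lying on its back on the turntable, about 1 kg: case 120 mm across, 45 mm high plus 4 mm springy cork packing, a small lug under each bezel ear; a brass hanging ring (39 mm across) lies flat 18 mm up beyond twelve o'clock, reaching 109 mm from the axis. Origin: centre of its underside; +x to twelve o'clock, z up; any yaw
- bezel: brass bezel ring on top of the case, 127 mm outside and 94 mm inside diameter, 6 mm thick, with three ears. Origin: centre of its underside, 54 mm above the barometer's origin when proud and 49 mm when home
- ear1 (a point): top centre of a flat round brass ear (21 mm across, 6 mm thick, dark pin head in its middle) that stands out from the bezel, 64 mm from the barometer's axis, at twelve o'clock beside the hanging ring; its top is 60 mm above the barometer's underside when proud, 55 mm when home
- ear2 (a point): top centre of a flat round brass ear (21 mm across, 6 mm thick, dark pin head in its middle) that stands out from the bezel, 64 mm from the barometer's axis, at four o'clock (120 degrees clockwise from above from ear1); heights as ear1
- ear3 (a point): top centre of a flat round brass ear (21 mm across, 6 mm thick, dark pin head in its middle) that stands out from the bezel, 64 mm from the barometer's axis, at eight o'clock (240 degrees clockwise from above from ear1); heights as ear1
- ear1_pin (a joint): how far ear1 is down: 0 proud, about 0.053 rad home (5 mm lower; 0.0104 rad a mm); starts at 0 to 0.01; hardly moved by pressing the other ears. Slides stiffly under about 4 N, stays where left; then meets a firm stop that gives about 1 mm per 10 N and springs back
- ear2_pin (a joint): how far ear2 is down: 0 proud, about 0.053 rad home (5 mm lower; 0.0104 rad a mm); starts at 0 to 0.01; hardly moved by pressing the other ears. Slides stiffly under about 4 N, stays where left; then meets a firm stop that gives about 1 mm per 10 N and springs back
- ear3_pin (a joint): how far ear3 is down: 0 proud, about 0.053 rad home (5 mm lower; 0.0104 rad a mm); starts at 0 to 0.01; hardly moved by pressing the other ears. Slides stiffly under about 4 N, stays where left; then meets a firm stop that gives about 1 mm per 10 N and springs back
- glass: clear flat round glass, 94 mm across, 3 mm thick, inside the bezel, over a white ring dial with a dark needle; origin: centre of its underside. Its top lies 3 mm lower than the bezel's. It rests on springy packing and gives about 1 mm per 6 N
- glass_mid (a point): middle of the glass's upper face, 57 mm above the barometer's underside when the bezel is proud, 52 mm when home
- clinometer: brass ship's clinometer, loose, foot 36 x 110 mm, upright round plate, 95 mm high; origin: centre of its underside, z up
- dome_weight: squat nickel dome weight with a small knob, loose, 58 mm across, 46 mm high; origin: centre of its underside, z up
- prism_sight: black celluloid prism sight housing, loose, about 45 x 34 mm, 41 mm high; origin: centre of its underside, z up
- compass_box: shut walnut compass box with a sliding lid, loose, 78 x 78 mm, 34 mm high; origin: centre of its underside, z up

How it is judged:
On the way, in this order (a step that is already met when the one before it is completed fails the run):
1. the ear at the hanging ring is pressed home (at most 1.5 mm short) (value of joint ear1_pin above 0.0376 rad), for 0.1 s.
2. the next ear clockwise is pressed home (at most 1.5 mm short) (value of joint ear2_pin above 0.0376 rad), for 0.1 s.
3. the last ear is pressed home (at most 1.5 mm short) (value of joint ear3_pin above 0.0376 rad), for 0.1 s.
4. with all three ears home, a finger touches the glass (over 0.5 N) (value of joint each of ear1_pin, ear2_pin, ear3_pin above 0.0376 rad and contact force between glass and the fingers above 0.5 N), for 0.02 s.
At the end, for the whole second after the job is handed in: all three ears are within 1.5 mm of home, nothing touches the glass, and the barometer lies flat and still on the turntable within 20 mm of where it was (value of joint each of ear1_pin, ear2_pin, ear3_pin above 0.0376 rad and contact force between glass and anything else below 0.3 N and z of barometer in the frame of turntable below 0.043 m and angle between barometer's own z axis and vertical below 0.03 rad and distance of barometer from where it was at the start of the episode below 0.02 m and linear speed of barometer below 0.02 m/s).
It fails at once if the glass is pressed before all three ears are home (contact force between glass and anything else above 1 N and not (value of joint each of ear1_pin, ear2_pin, ear3_pin above 0.0376 rad)).
It fails at once if the glass is struck or pressed hard (over 30 N) (contact force between glass and anything else above 30 N).
It fails at once if the bezel is pressed hard (over 45 N) (contact force between bezel and the fingers above 45 N or contact force between bezel and the arm above 45 N).
It fails at once if the barometer is lifted, tipped or shoved (over 8 mm up, 0.15 rad or 20 mm) (z of barometer in the frame of turntable above 0.048 m or angle between barometer's own z axis and vertical above 0.15 rad or distance of barometer from where it was at the start of the episode above 0.02 m).
It fails at once if a piece standing around it is moved (over 15 mm) or tipped (0.2 rad) (distance of any of clinometer, dome_weight, prism_sight, compass_box from where it was at the start of the episode above 0.015 m or angle between any of clinometer, dome_weight, prism_sight, compass_box's own z axis and vertical above 0.2 rad).
It also fails if it takes over 45 s, if anything falls off the work surface, if the arm or the gripper's body presses on something with over 40 N, if the wrist force passes 120 N, or if a joint passes its speed limit or range.

## Working session

There is one attempt and no reset: what is moved stays moved. The work goes in short steps, Python scripts to look and compute and a shell command to move; the robot and the scene stay as the last step left them, time stands still between calls to the robot, and variables do not carry over. Pictures are saved under pics/ and viewed, at most 10 in all, crops included, and the job is handed in when it is done.

```bash
ls; mkdir -p pics; cat > h.py <<'E'
import numpy as np, cv2
from cell import robot, imaging, job
def w(name,u,v,d=None,z=None):
    c=imaging.camera_info(name); f=210/np.tan(np.radians(c['vertical_fov']/2)); T=np.array(c['T'])
    r=np.array([(u-c['cx'])/f,-(v-c['cy'])/f,-1.])
    if d is None:
        R=T[:3,:3]@r; d=(z-T[2,3])/R[2]
    return T[:3,:3]@(r*d)+T[:3,3]
E
python3 - <<'E'
from h import *
for n in("scene","top"):
    p,d=imaging.snapshot(n); cv2.imwrite(f"pics/{n}0.png",p[:,:,::-1]); np.save(f"{n}d.npy",d)
    print(imaging.camera_info(n))
print(robot.get_obs())
E
```

```text
pics
{'vertical_fov': 46.20383853762943, 'cx': 284.98145672635593, 'cy': 212.62945474642763, 'T': array([[-0.22313749, -0.73533006,  0.63992137,  1.01969693],
       [ 0.97468513, -0.17779583,  0.13556381,  0.09221849],
       [ 0.01409121,  0.65397121,  0.75638819,  0.62896277],
       [ 0.        ,  0.        ,  0.        ,  1.        ]])}
{'vertical_fov': 45.71637790419132, 'cx': 277.2449773509971, 'cy': 210.14301709166898, 'T': array([[-0.00356052,  0.98868092, -0.14999118,  0.4719935 ],
       [-0.99975174, -0.00681852, -0.02121263,  0.00611667],
       [-0.02199524,  0.14987842,  0.98845975,  0.80552757],
       [ 0.        ,  0.        ,  0.        ,  1.        ]])}
{'clock': 0.1, 'q': array([-1.29142697e+00,  3.53580738e-01,  1.63404910e+00,  1.96462657e-05,
        1.15518359e+00, -2.39788482e-03]), 'joint_vel': array([ 0.00034611, -0.00168161, -0.00276042,  0.00133845,  0.00224942,
       -0.00157092]), 'effort': array([ 9.91592242e-04, -6.06355834e+01, -3.42819035e+01,  1.45603753e-04,
        4.07333122e-03, -2.04674473e-05]), 'tcp_pos': array([ 0.17367612, -0.59995193,  0.23064016]), 'tool_rot': array([-3.10926889e+00, -4.40953796e-01,  2.36664176e-04]), 'wrist_force': array([ 0.21981335,  0.40892767, -0.49795458]), 'moment': array([ 0.01738923, -0.01398668, -0.02834293]), 'grip_force': 0.0, 'gripper_width': 1.002912220857911}
```

View pics/top0.png

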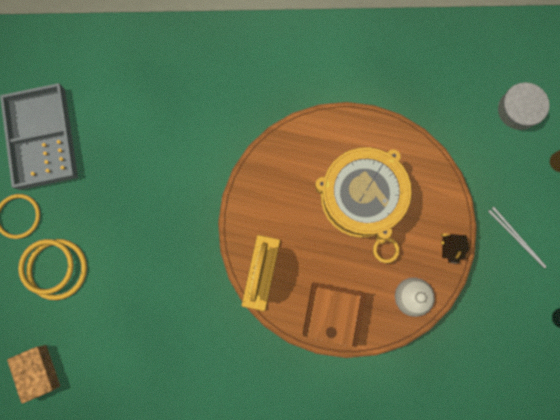

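View pics/scene0.png

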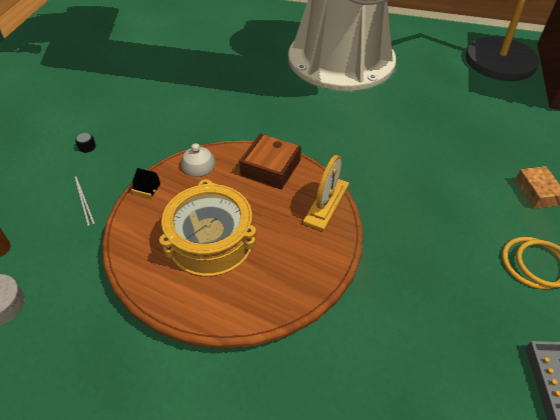

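```bash
python3 - <<'E'
from h import *
p=cv2.imread("pics/top0.png"); cv2.imwrite("pics/c1.png",cv2.resize(p[135:275,300:480],None,fx=4,fy=4,interpolation=cv2.INTER_CUBIC))
p=cv2.imread("pics/scene0.png"); cv2.imwrite("pics/c2.png",cv2.resize(p[170:280,140:280],None,fx=5,fy=5,interpolation=cv2.INTER_CUBIC))
d=np.load("topd.npy")
for u,v in [(384,234),(321,184),(394,156),(455,248),(416,298),(262,273),(336,315),(366,193),(270,180),(440,180)]:
    print(u,v,w("top",u,v,d=np.median(d[v-1:v+2,u-1:u+2])).round(4))
E
```

```text
384 234 [ 0.5438 -0.1298  0.1001]
321 184 [ 0.6166 -0.0419  0.1004]
394 156 [ 0.6574 -0.1484  0.0995]
455 248 [ 0.5249 -0.2348  0.081 ]
416 298 [ 0.4541 -0.1749  0.0836]
262 273 [0.4904 0.0444 0.0732]
336 315 [ 0.43   -0.0623  0.0713]
366 193 [ 0.6036 -0.1067  0.0969]
270 180 [0.6361 0.0338 0.0397]
440 180 [ 0.6337 -0.2309  0.0408]
```

View pics/c1.png

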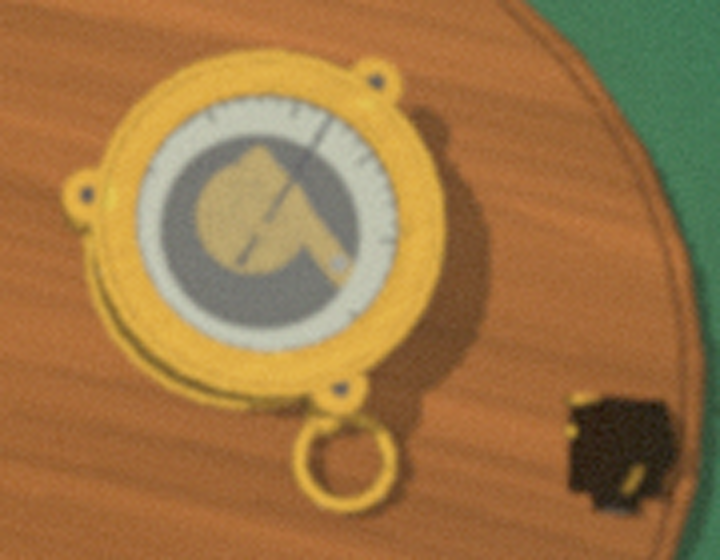

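View pics/c2.png

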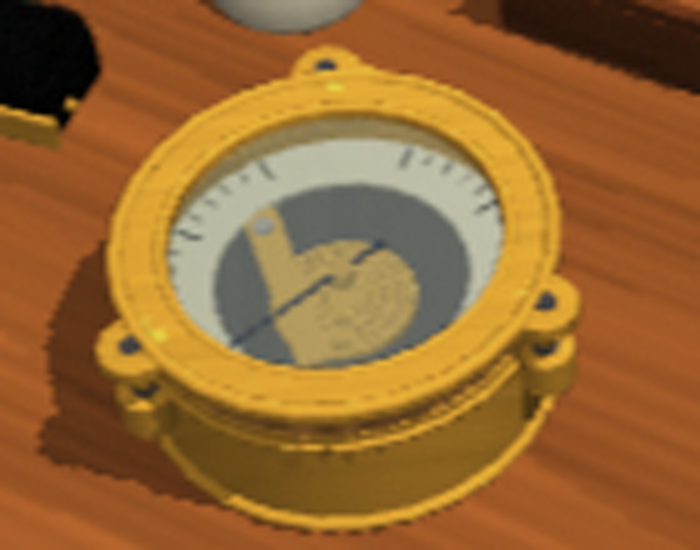

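```bash
cat >> h.py <<'E'
from scipy.spatial.transform import Rotation as Ro
def go(tx,ty,tz,phi=None):
    o=robot.get_obs(); R=Ro.from_rotvec(o['tool_rot']).as_matrix()
    print('t',o['clock'],'tcp',o['tcp_pos'].round(4),'xaxis deg',np.degrees(np.arctan2(R[1,0],R[0,0])).round(2),'F',o['wrist_force'].round(2),'g',round(o['gripper_width'],3))
    print('shift cm',(R.T@(np.array([tx,ty,tz])-o['tcp_pos'])*100).round(2))
E
python3 - <<'E'
from h import *
from scipy.optimize import least_squares
q=lambda x,y,s,a,b:((x+.5)/s-.5+a,(y+.5)/s-.5+b)
T=[w("top",*q(x,y,4,300,135),z=.099) for x,y in[(341,388),(87,194),(376,81)]]
S=[w("scene",*q(x,y,5,140,170),z=.099) for x,y in[(325,66),(545,301),(129,345)]]
m=lambda p:np.array([[p[0]+.064*np.cos(p[2]-k*2*np.pi/3),p[1]+.064*np.sin(p[2]-k*2*np.pi/3)] for k in range(3)])
for P in(T,S):
    P=np.array(P)[:,:2]; r=least_squares(lambda p:(m(p)-P).ravel(),[.606,-.107,np.radians(200)])
    print(P.round(4).tolist(),r.x[:2].round(4),np.degrees(r.x[2]),'res mm',(r.fun*1000).round(1))
    print('ears',m(r.x).round(4).tolist())
go(.544,-.13,.14)
E
```

```text
[[0.5473, -0.1313], [0.6182, -0.0426], [0.6592, -0.148]] [ 0.6082 -0.1073] 201.3845729618327 res mm [ 1.3  0.7 -0.4 -1.4 -0.9  0.7]
ears [[0.5487, -0.1306], [0.6178, -0.044], [0.6583, -0.1473]]
[[0.5421, -0.1329], [0.6137, -0.0446], [0.6548, -0.1499]] [ 0.6035 -0.1091] 201.2417122707521 res mm [ 1.8  0.6 -0.4 -1.3 -1.4  0.7]
ears [[0.5439, -0.1323], [0.6133, -0.0459], [0.6534, -0.1492]]
t 0.1 tcp [ 0.1737 -0.6     0.2306] xaxis deg 16.14 F [ 0.22  0.41 -0.5 ] g 1.003
shift cm [ 48.64 -34.83   9.11]
```

```bash
python3 -m inch '[[4,-3,0,-0.09],[8,-6,0,-0.09],[12,-9,0,-0.09],[16,-11.5,0,-0.09],[20,-14.3,0,-0.09],[24,-17.1,0,-0.09],[28,-19.9,0,-0.09],[32,-22.8,0,-0.09]]' 255 20; python3 -c "
from h import *
go(.5443,-.1322,.14)"
```

```text
clock: 0.9
tcp_pos: [0.4186, -0.2906, 0.2312]
tool_rot: [-3.088, -0.58, 0.0]
wrist_force: [0.8, -1.1, 0.2]
gripper_width: 0.003
grip_force: 0.0
t 0.9 tcp [ 0.4186 -0.2906  0.2312] xaxis deg 21.29 F [ 0.79 -1.13  0.19] g 0.003
shift cm [ 17.47 -10.2    9.12]
```

```bash
python3 -m inch '[[4.4,-2.5,0,0],[8.7,-5,0,0],[13,-7.6,2,0],[16,-9.3,4,0],[17.5,-10.2,6.5,0],[17.5,-10.2,9,0],[17.5,-10.2,9,0],[17.5,-10.2,9,0]]'; python3 - <<'E'
from h import *
go(.5443,-.1322,.11)
p,d=imaging.snapshot("scene"); cv2.imwrite("pics/c3.png",cv2.resize(p[110:290,120:320,::-1],None,fx=3.3,fy=3.3,interpolation=cv2.INTER_CUBIC))
E
```

```text
clock: 1.7
tcp_pos: [0.5433, -0.1338, 0.1413]
tool_rot: [-3.087, -0.581, 0.002]
wrist_force: [-0.3, -1.1, 0.0]
gripper_width: 0.004
grip_force: 0.0
t 1.7 tcp [ 0.5433 -0.1338  0.1413] xaxis deg 21.3 F [-0.34 -1.05  0.04] g 0.004
shift cm [ 0.15 -0.11  3.13]
```

View pics/c3.png

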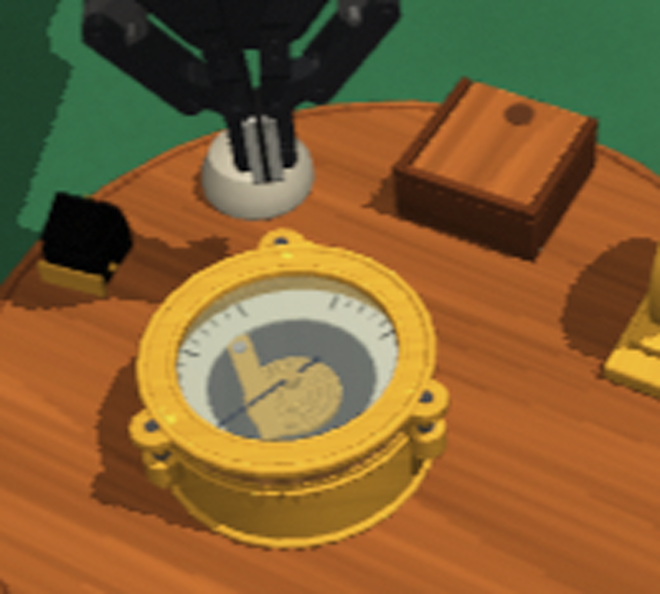

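```bash
python3 -m inch '[[0.1,-0.1,1,0],[0.1,-0.1,2,0],[0.1,-0.1,2.8,0],[0.1,-0.1,3.4,0],[0.1,-0.1,3.4,0]]'; python3 - <<'E'
from h import *
print(w("scene",200,165.4,z=.1413).round(4))
go(.5443,-.1322,.10)
p,d=imaging.snapshot("scene"); a=p[140:230,160:250,::-1]
p,d=imaging.snapshot("top"); b=p[180:270,340:430,::-1]
cv2.imwrite("pics/c4.png",cv2.resize(np.hstack([a,b]),None,fx=4.4,fy=4.4,interpolation=cv2.INTER_CUBIC))
E
```

```text
clock: 2.25
tcp_pos: [0.5436, -0.1324, 0.1062]
tool_rot: [-3.087, -0.58, 0.003]
wrist_force: [0.1, 0.6, -1.0]
gripper_width: -0.0
grip_force: 0.0
[ 0.5489 -0.1326  0.1413]
t 2.25 tcp [ 0.5436 -0.1324  0.1062] xaxis deg 21.29 F [ 0.13  0.57 -1.04] g -0.0
shift cm [0.07 0.01 0.62]
```

View pics/c4.png

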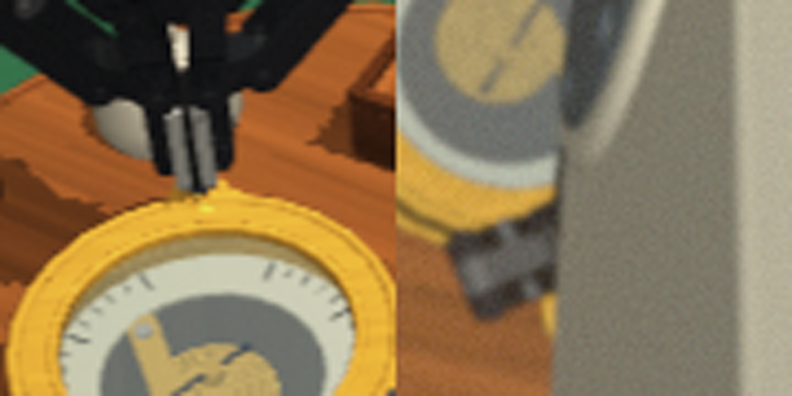

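```bash
python3 -m inch '[[0.3,0,0,0],[0.3,0,0.3,0],[0.3,0,0.5,0],[0.3,0,0.7,0],[0.3,0,0.8,0],[0.3,0,0.9,0],[0.3,0,0.9,0],[0.3,0,0.9,0]]'; python3 -c "
from h import *
go(.5465,-.131,.095)"
```

```text
clock: 3.15
tcp_pos: [0.5471, -0.1314, 0.0983]
tool_rot: [-3.087, -0.581, 0.0]
wrist_force: [-2.5, -0.2, 3.2]
gripper_width: 0.002
grip_force: 1.3
t 3.15 tcp [ 0.5471 -0.1314  0.0983] xaxis deg 21.3 F [-2.54 -0.17  3.25] g 0.002
shift cm [-0.04 -0.06  0.33]
```

```bash
python3 -m inch '[[0,0,0.1,0],[0,0,0.2,0],[0,0,0.3,0],[0,0,0.35,0],[0,0,0.35,0],[0,0,0.35,0]]'; python3 -c "
from h import *
go(.5465,-.131,.095)"
```

```text
clock: 3.75
tcp_pos: [0.547, -0.1314, 0.0948]
tool_rot: [-3.087, -0.581, 0.0]
wrist_force: [-3.4, -0.8, 3.9]
gripper_width: -0.002
grip_force: 2.3
t 3.75 tcp [ 0.547  -0.1314  0.0948] xaxis deg 21.3 F [-3.39 -0.8   3.92] g -0.002
shift cm [-0.04 -0.06 -0.02]
```

```bash
python3 -m inch '[[0,0,0.05,0],[0,0,0.1,0],[0,0,0.1,0],[0,0,0.15,0],[0,0,0.15,0],[0,0,0.15,0]]'; python3 -c "
from h import *
go(.5465,-.131,.095)"
```

```text
clock: 4.35
tcp_pos: [0.5472, -0.1315, 0.0938]
tool_rot: [3.087, 0.581, 0.0]
wrist_force: [-4.6, -0.7, 10.5]
gripper_width: -0.001
grip_force: 5.5
t 4.35 tcp [ 0.5472 -0.1315  0.0938] xaxis deg 21.3 F [-4.56 -0.68 10.49] g -0.001
shift cm [-0.04 -0.07 -0.12]
```

```bash
python3 -m inch '[[0,0,-1,0],[0,0,-3,-0.15],[3,-2,-3,-0.3],[6,-4,-3,-0.45],[9.8,-5.8,-3,-0.6],[9.8,-5.8,-3,-0.75],[9.8,-5.8,-2.6,-0.9],[9.8,-5.8,-2,-1.047]]'; python3 -c "
from h import *
go(.618,-.0418,.105)"
```

```text
clock: 5.15
tcp_pos: [0.618, -0.0411, 0.1135]
tool_rot: [2.376, 2.054, 0.001]
wrist_force: [-0.3, -0.0, 0.2]
gripper_width: 0.002
grip_force: 0.0
t 5.15 tcp [ 0.618  -0.0411  0.1135] xaxis deg 81.69 F [-0.32 -0.03  0.25] g 0.002
shift cm [-0.07  0.01  0.85]
```

```bash
python3 -m inch '[[0,0,0.6,0],[0,0,1,0],[0,0,1.2,0],[0,0,1.4,0],[0,0,1.5,0],[0,0,1.6,0],[0,0,1.7,0],[0,0,1.7,0]]'; python3 -m inch '[[0,0,0.1,0],[0,0,0.15,0],[0,0,0.2,0],[0,0,0.2,0]]'
```

```text
clock: 5.95
tcp_pos: [0.6175, -0.0417, 0.0964]
tool_rot: [2.384, 2.046, 0.001]
wrist_force: [-1.6, 0.1, 4.0]
gripper_width: 0.002
grip_force: 1.6
clock: 6.35
tcp_pos: [0.6176, -0.0417, 0.0945]
tool_rot: [2.383, 2.046, 0.001]
wrist_force: [-0.4, 1.0, 4.9]
gripper_width: -0.0
grip_force: 2.7
```

```bash
python3 -m inch '[[0,0,0.05,0],[0,0,0.1,0],[0,0,0.1,0],[0,0,0.1,0]]'; python3 -c "
from h import *
go(.6595,-.1483,.0935)"
```

```text
clock: 6.75
tcp_pos: [0.6178, -0.0417, 0.0939]
tool_rot: [2.383, 2.046, 0.001]
wrist_force: [-1.2, 1.8, 8.9]
gripper_width: -0.0
grip_force: 4.3
t 6.75 tcp [ 0.6178 -0.0417  0.0939] xaxis deg 81.29 F [-1.18  1.85  8.9 ] g -0.0
shift cm [-9.91  5.74  0.05]
```

Ear 2 is at its stop too. On to ear 3.

```bash
python3 -m inch '[[0,0,-1,0],[0,0,-3,-0.15],[-3,2,-3,-0.3],[-6,4,-3,-0.45],[-9.9,5.7,-3,-0.6],[-9.9,5.7,-3,-0.75],[-9.9,5.7,-2.6,-0.9],[-9.9,5.7,-2,-1.047]]'; python3 -c "
from h import *
go(.6595,-.1483,.0935)"
```

```text
clock: 7.55
tcp_pos: [0.6586, -0.149, 0.1134]
tool_rot: [1.034, 2.967, -0.0]
wrist_force: [-0.1, 0.4, 0.1]
gripper_width: -0.004
grip_force: 0.0
t 7.55 tcp [ 0.6586 -0.149   0.1134] xaxis deg 141.58 F [-0.08  0.43  0.11] g -0.004
shift cm [-0.02  0.11  1.99]
```

```bash
python3 -m inch '[[0,0,0.6,0],[0,0,1,0],[0,0,1.2,0],[0,0,1.4,0],[0,0,1.5,0],[0,0,1.6,0],[0,0,1.7,0],[0,0,1.7,0]]'; python3 -m inch '[[0,0,0.1,0],[0,0,0.2,0],[0,0,0.25,0],[0,0,0.3,0],[0,0,0.3,0],[0,0,0.3,0]]'; python3 -c "
from h import *
go(.608,-.107,.092)"
```

```text
clock: 8.35
tcp_pos: [0.6589, -0.1483, 0.0965]
tool_rot: [1.042, 2.963, 0.0]
wrist_force: [-0.5, 0.4, 3.6]
gripper_width: -0.004
grip_force: 1.4
clock: 8.95
tcp_pos: [0.6591, -0.1483, 0.0938]
tool_rot: [1.041, 2.963, 0.0]
wrist_force: [-0.4, -0.4, 6.9]
gripper_width: -0.004
grip_force: 3.5
t 8.95 tcp [ 0.6591 -0.1483  0.0938] xaxis deg 141.28 F [-0.4  -0.35  6.91] g -0.004
shift cm [6.57 0.03 0.18]
```

```bash
python3 -m inch '[[0,0,0.05,0],[0,0,0.05,0],[0,0,-1,0],[0,0,-3,0],[3,0,-3,0],[6.6,0,-3,0],[6.6,0,-3,0],[6.6,0,-3,0]]'; python3 - <<'E'
from h import *
go(.608,-.107,.092)
p,d=imaging.snapshot("scene"); d0=np.load("scened.npy")
for u,v in[(206,184),(253,233),(162,241),(185,190),(235,260)]:
    print([w("scene",u,v,d=np.median(D[v-1:v+2,u-1:u+2]))[2].round(4) for D in(d0,d)])
cv2.imwrite("pics/c5.png",cv2.resize(p[110:290,120:320,::-1],None,fx=3.3,fy=3.3,interpolation=cv2.INTER_CUBIC))
E
```

```text
clock: 9.75
tcp_pos: [0.6072, -0.1066, 0.1237]
tool_rot: [1.04, 2.964, -0.0]
wrist_force: [0.7, -0.3, -0.1]
gripper_width: 0.0
grip_force: 0.0
t 9.75 tcp [ 0.6072 -0.1066  0.1237] xaxis deg 141.32 F [ 0.69 -0.25 -0.15] g 0.0
shift cm [-0.09  0.02  3.17]
[np.float64(0.1028), np.float64(0.1775)]
[np.float64(0.1001), np.float64(0.0956)]
[np.float64(0.1004), np.float64(0.0949)]
[np.float64(0.1016), np.float64(0.0412)]
[np.float64(0.0551), np.float64(0.0568)]
```

View pics/c5.png

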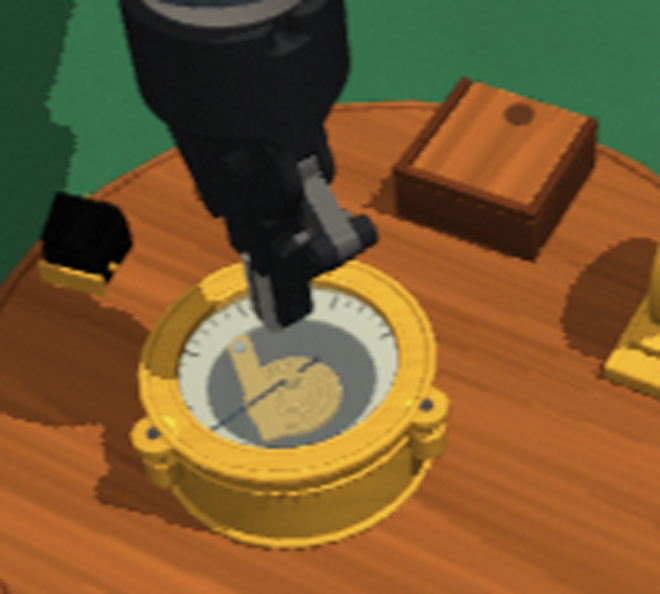

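```bash
python3 -m inch '[[0,0,1,0],[0,0,2,0],[0,0,2.7,0],[0,0,2.9,0],[0,0,3.1,0],[0,0,3.2,0],[0,0,3.3,0],[0,0,3.3,0]]'
```

```text
clock: 10.6
tcp_pos: [0.6072, -0.107, 0.0907]
tool_rot: [1.041, 2.964, -0.0]
wrist_force: [-2.5, -0.4, 5.0]
gripper_width: -0.003
grip_force: 2.3
```

```bash
python3 -m inch '[[0,0,-1,0],[0,0,-4,0],[0,0,-8,0],[-2,-4,-12,0],[-4,-8,-12,0],[-6,-12,-12,0],[-8,-16,-12,0],[-10,-20,-12,0]]';python3 -m inch '[[0,-2,0,0],[-2,-6,0,0],[-2,-6,0,0],[-2,-6,0,0]]'; python3 - <<'E'
from h import *
p,d=imaging.snapshot("scene"); d0=np.load("scened.npy")
for u,v in[(206,185),(253,233),(162,241),(185,192)]:
    print([w("scene",u,v,d=np.median(D[v-1:v+2,u-1:u+2]))[2].round(4) for D in(d0,d)])
a=p[120:290,120:300,::-1]
p,d=imaging.snapshot("top"); d0=np.load("topd.npy")
for u,v in [(384,233),(321,184),(394,156)]:
    print([w("top",u,v,d=np.median(D[v-1:v+2,u-1:u+2]))[2].round(4) for D in(d0,d)])
cv2.imwrite("pics/c6.png",cv2.resize(np.hstack([a,p[120:290,300:480,::-1]]),None,fx=2.2,fy=2.2,interpolation=cv2.INTER_CUBIC))
E
```

```text
clock: 11.4
tcp_pos: [0.5599, -0.3274, 0.2115]
tool_rot: [1.041, 2.962, -0.0]
wrist_force: [0.1, -0.3, 0.1]
gripper_width: 0.001
grip_force: 0.0
clock: 11.8
tcp_pos: [0.538, -0.3856, 0.2108]
tool_rot: [1.044, 2.962, 0.0]
wrist_force: [-1.1, 0.8, 0.4]
gripper_width: 0.003
grip_force: 0.0
[np.float64(0.1023), np.float64(0.0959)]
[np.float64(0.1001), np.float64(0.0958)]
[np.float64(0.1004), np.float64(0.095)]
[np.float64(0.1009), np.float64(0.0957)]
[np.float64(0.1003), np.float64(0.0947)]
[np.float64(0.1004), np.float64(0.096)]
[np.float64(0.0995), np.float64(0.0954)]
```

View pics/c6.png

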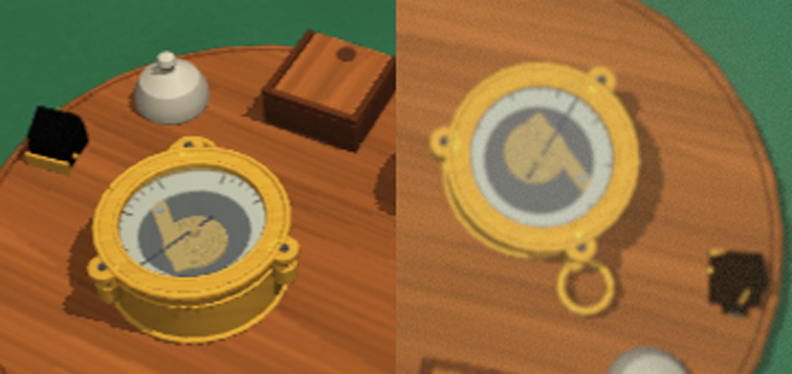

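The picture shows all three ears down by about 5 mm (tops now near z = 0.095), the barometer where it was, and the arm clear of it.

```bash
python3 -c "
from h import *
print(job.sign_off())"
```

```text
the job is handed in; nothing more can be done
None
```

I pressed the three bezel ears home in order, starting at the hanging ring and going clockwise, tapped the glass with about 5 N, moved the arm clear and handed the job in; no verdict came back, but depth readings put all three ears within about 1 mm of home.

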